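Free the ratchet and press the stopper home

TASK

The lever of the stoppering press is held up by a ratchet. With closed fingertips press the pawl's thumb tab down until the pawl is swung fully clear of the teeth and stays clear, then push the lever down by its paddle, past the ratchet teeth, until the stopper underneath is fully home in the vial; leave the pawl clear and the lever down, and take the hand away. Do not force the lever against the engaged pawl, do not lift the lever, grasp nothing, and leave the other glassware and tools where they are.

Things in the scene. Friction and masses are not known exactly. Their poses are not given: they have to be found in the camera images.
- press: stoppering press, fixed: grey base plate 100 x 290 x 16 mm, two cheeks with a steel toothed wheel between, a lever with a black paddle on one side, a steel pawl rocker on the other. Origin on the bench under the lever's hinge; +y points level along the lever from hinge to paddle, x along the hinge axis, z up. The amber vial stands in it at y = 109 mm.
- lever_hinge (a point): hinge axis of the lever, in the middle of the press's width, 135 mm above the bench; the axis runs along the press's x. It does not move.
- lever_paddle (a point): centre of the top face of the lever's flat black paddle (50 mm across x 60 mm along the lever, 10 mm thick); push here from above. It moves with the lever on an upright arc of about 223 mm radius about lever_hinge, from about 125 mm above the hinge's height (up) to about 3 mm below it. The paddle slopes up by 0.30 rad away from the hinge at lever 0 and down by 0.3 rad at lever 0.6.
- lever (a joint): lever angle, rad: about 0 at the start (within 0.03), grows as it goes down; bottom stop 0.63, top stop -0.12. With the pawl engaged the teeth stop it within about 0.1. With the pawl clear it moves stiffly (1 to 3 N at the paddle), stays where left, meets the stopper at about 0.5, and 5 to 8 N at the paddle then drive the stopper home at about 0.60.
- pawl_tab (a point): centre of the top face of the pawl's flat steel thumb tab (42 mm across x 40 mm along the press's y, 7 mm thick), 116 mm from the hinge on the side away from the lever, 195 mm above the bench at the start; press it straight down about 24 mm. It moves on an upright arc of 69 mm radius about pawl_pivot.
- pawl_pivot (a point): pivot of the pawl rocker, axis along the press's x, 50 mm behind the hinge (press -y) and 175 mm above the bench. It does not move.
- pawl (a joint): pawl angle in rad: 0 = hook fully between the teeth; grows as the tab is pressed down; 0.36 = its stop, fully clear; above 0.25 the hook is well clear of the teeth. About 2 to 3 N at the tab move it; there is no spring, friction keeps it where it is left.
- stopper_top (a point): centre of the top of the dark rubber stopper (25 mm across) in the vial under the lever. At the start it stands 109.5 mm above the bench, 12 mm proud; home it is 97.5 mm above the bench.
- stopper (a joint): how far the stopper has been pressed in, m: 0 = proud, 0.012 = fully home (stop). Friction holds it where it is.
- spare_vial: spare amber glass vial, 42 mm across, about 85 mm tall, standing beside the press's base; loose; origin at the middle of its underside, z up. Bystander: leave alone.
- dish: open clear dish, 72 mm across, 18 mm high, beside the press's base; loose; origin under its middle, z up. Bystander: leave alone.
- weigh_bottle: small clear capped weighing bottle, 38 mm across, about 50 mm tall, beside the press's base; loose; origin under its middle, z up. Bystander: leave alone.
- beaker: open clear beaker, 72 mm across, 90 mm tall, to the left; loose; origin under its middle, z up. Bystander.
- reagent: amber reagent bottle, 68 mm across, about 140 mm tall, off to one side; loose; origin under its middle, z up. Bystander.
- tub: white capped tub, 72 mm across, about 75 mm tall, off to one side; loose; origin under its middle, z up. Bystander.
- spatula: steel spatula 180 mm long lying flat, to the right; loose; along its own x. Bystander.

How it is judged (in metres and radians):
On the way, in this order (a step that is already met when the one before it is completed fails the run):
1. the pawl is pressed clear of the teeth while the lever is still up (value of joint pawl above 0.25 rad and value of joint lever below 0.14 rad), for 0.2 s.
2. the lever is pushed down past the teeth with the pawl clear, and the stopper is home (value of joint pawl above 0.2 rad and value of joint lever above 0.55 rad and value of joint stopper above 0.0105 m), for 0.2 s.
At the end, for the whole second after the job is handed in: the pawl is still clear (above 0.2 rad), the lever is down (above 0.55 rad) and at rest, the stopper is within 1.5 mm of fully home, and every loose bystander is within 30 mm of where it stood (all of step 2 and velocity of joint lever between -0.05 and 0.05 rad/s and distance of each of spare_vial, dish, weigh_bottle, beaker, reagent, tub, spatula from where it was at the start of the episode below 0.03 m); the robot touches nothing.
It fails at once if the lever was forced (over 30 N) against the engaged pawl (value of joint pawl below 0.15 rad and contact force between the fingers and lever above 30 N).
It fails at once if the lever got past a tooth with the pawl engaged (value of joint pawl below 0.1 rad and value of joint lever above 0.18 rad).
It fails at once if the lever was lifted (value of joint lever below -0.08 rad or (value of joint stopper above 0.0105 m and value of joint lever below 0.45 rad)).
It fails at once if a bystander was lifted, carried or knocked away (distance of any of spare_vial, dish, weigh_bottle, beaker, reagent, tub, spatula from where it was at the start of the episode above 0.03 m).
It also fails if it takes over 48 s, if anything falls off the work surface, if the arm or the gripper's body presses on something with over 40 N, if the wrist force passes 120 N, or if a joint passes its speed limit or range.

ROBOT

A 6-joint arm with a two-finger parallel gripper is mounted at the origin on the work surface. World frame = base frame: x ahead of the robot, y to its left, z up, the work surface at z = 0. Lengths are in mm, angles in rad, forces in N, time in s.
With the tool pointing down it reaches from about 400 to 825 mm from the base axis. Payload 7 kg.
Tool frame: the origin (TCP) lies at the centre of the arm's flange, where the gripper is bolted on; the fingertips stand 173 mm ahead of it and the grasp point (between the pads) lies 155 mm ahead of it (grasp_offset is the distance from the TCP to the grasp point, in mm); z points along the fingers, y is the direction in which the jaws open and shut (so a half turn about z gives the same grasp; the last joint's range is limited). The gripper opens to 85 mm and grips with 20 to 120 N. Pads are 22 mm wide; open, the fingers measure 114 mm over their backs; the gripper's body (76 mm by 85 mm) begins 54 mm behind the grasp point. The pads swing forward as they close: fully open they stand 13 mm farther back than shut.
Start: joints at [-0.883, 0.359, 0.012, 0, -1.224, -0.288], TCP at [262.705, -621.757, 404.702] pointing down, gripper open.
Joint ranges: [-3.07, 3.07], [-1.43, 2.12], [-1.02, 1.25], [-3.03, 1.67], [-3.05, -0], [-3.03, 3.03]. Speed limits (rad/s): [2.39, 2.39, 3.01, 3.14, 3.14, 3.14].

INTERFACE

Orientations are given as a unit quaternion [w, x, y, z].
In Python, from cell import * gives the robot as it stands.
- The arm moves only by the tool move_arm, never from a script. Its argument "plan" is a list of rows, each a list of 3 entries, a list of its own where there are three numbers: the shift along the world's x, y, z in mm, then the turn, a rotation vector about the world's x, y, z in units of 5 degrees (1.0 is 5 degrees), then the gripper command: -1 is shut, 1 is fully open, values between are in proportion. A call has exactly 8 rows; each row is the pose to reach, as a shift and turn from the pose commanded when the call began; what a row does not reach only later rows make up. A row lasts 1/12 s, in which the tool goes at most 41.7 mm and 7.16 degrees, less where a joint would pass 70% of its speed; a pose out of reach is approached as far as the arm can. A call with a gripper value outside its range is refused whole. The fingers move at their own pace and stop on an object; "newtons" is the grip in N (left out, the last holds). Time passes only in rows, so rows that repeat a pose let the fingers close, or fill a call up. It gives the time, the measured TCP pose, the force and the opening at its end, in the units of the state.
- observe(): the state, without advancing time (a new reading comes with each control period).
- camera(name): name is "side" or "top"; returns (picture, depth): 384x512x3 uint8, blue, green, red; 384x512 float32, mm along the optical axis (not along the pixel's ray), 0 where there is no reading.
- calibration(name): a dict with "fx", "fy", "cx", "cy" (pixels), "extrinsics" (4x4, takes a point from world to camera coordinates). Camera axes: x right, y down, z forward; pixel columns grow to the right and rows downward; lengths in mm; the calibration is good to about 2 mm. A picture is of the moment at which its call begins. calibration takes no time and is no camera call.
- hand_in(): hands the job in, once; it reports no verdict.
The state is a dict: "time": time; "joint_pos": joint angles; "joint_vel": joint speeds; "joint_torque": joint torques, N m; "eef_pos": TCP position; "orientation": TCP orientation; "ft_force": force on the tool from outside, world axes, zero at the start; "torque": the same for the moment, N m; "opening": finger opening in mm.
Only numpy, scipy, OpenCV 4.12 (cv2) and the standard library are available. Lean on these libraries where they do the work, as an engineer would, in place of code of your own. Each camera call takes 0.05 s, during which the arm holds its last target.

## Working session

There is one attempt and no reset: what is moved stays moved. The work goes in short steps, Python scripts to look and compute and a tool call to move; the robot and the scene stay as the last step left them, time stands still between calls to the robot, and variables do not carry over. Pictures are saved under pics/ and viewed, and the job is handed in when it is done.

Besides the shell and the picture viewer there is one more tool, called as name(argument=value, ...) on one line, values as JSON. move_arm: Moves the arm, as the interface text tells. Its arguments: {"type":"object","properties":{"plan":{"type":"array"},"newtons":{"type":"number"}},"required":["plan"]}

```bash
ls; mkdir -p pics; python3 - <<'E'
from cell import *
import cv2,numpy as np
for n in ["side","top"]:
    p,d=camera(n); cv2.imwrite(f"pics/{n}0.png",p); np.save(f"pics/{n}0.npy",d)
    c=calibration(n); print(n,c["fx"],c["cx"],c["cy"],np.round(c["extrinsics"],3).tolist())
s=observe(); print(s)
E
```

```text
pics
side 377.1779117153944 250.5245316001759 195.6255000028204 [[-0.979, -0.202, -0.005, 525.272], [-0.139, 0.691, -0.71, 214.658], [0.147, -0.694, -0.705, 1174.951], [0.0, 0.0, 0.0, 1.0]]
top 411.6082119179721 250.02393586912214 192.37348019871106 [[0.024, -1.0, 0.002, -35.95], [-0.999, -0.024, -0.038, 533.241], [0.038, -0.001, -0.999, 1350.695], [0.0, 0.0, 0.0, 1.0]]
{'time': 0.1, 'joint_pos': array([-8.82889047e-01,  3.59332336e-01,  1.11643223e-02, -2.80641023e-04,
       -1.22410814e+00, -2.88095593e-01]), 'joint_vel': array([-0.00118003, -0.00221281,  0.00168763,  0.0009739 , -0.00015335,
       -0.00071909]), 'joint_torque': array([-2.20980168e-03, -5.84762049e+01,  2.94110352e+01,  6.95465729e+00,
       -3.14397461e-03,  1.48199319e-05]), 'eef_pos': array([ 262.66879785, -621.61821748,  403.85718938]), 'orientation': array([-2.30380041e-04, -1.98530169e-01,  9.80094489e-01,  7.15402521e-04]), 'ft_force': array([ 0.42020167, -0.17791712,  0.69119192]), 'torque': array([-0.02322639, -0.0061946 , -0.03512958]), 'opening': 85.11212043716806}
```

View pics/side0.png

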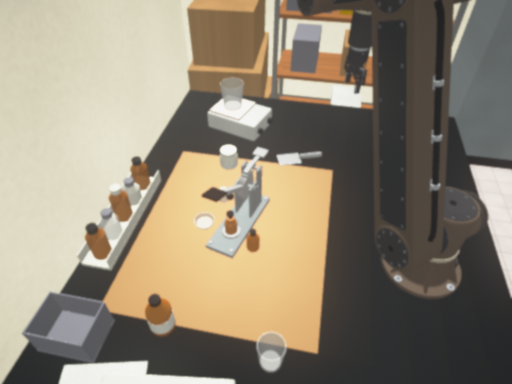

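View pics/top0.png

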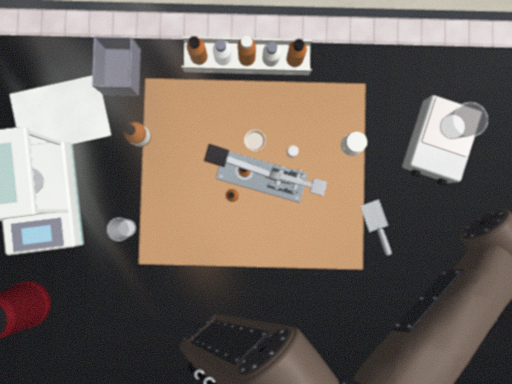

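```bash
cat > h.py <<'E'
import cv2,numpy as np
from cell import *
def cast(n,uv,z):
    c=calibration(n);E=np.array(c["extrinsics"]);R,t=E[:3,:3],E[:3,3]
    o=-R.T@t; d=R.T@np.array([(uv[0]-c["cx"])/c["fx"],(uv[1]-c["cy"])/c["fy"],1]); return o+d*(z-o[2])/d[2]
def proj(n,P):
    c=calibration(n);E=np.array(c["extrinsics"]);q=E[:3,:3]@np.array(P)+E[:3,3]
    return np.array([c["fx"]*q[0]/q[2]+c["cx"],c["fy"]*q[1]/q[2]+c["cy"]])
E
python3 - <<'E'
from h import *
p=cv2.imread("pics/top0.png");cv2.imwrite("pics/top0z.png",cv2.resize(p[125:215,190:340],None,fx=5,fy=5,interpolation=cv2.INTER_CUBIC))
p=cv2.imread("pics/side0.png");cv2.imwrite("pics/side0z.png",cv2.resize(p[140:260,190:290],None,fx=5,fy=5,interpolation=cv2.INTER_CUBIC))
d=np.load("pics/top0.npy");print(d[155,217],d[187,318],d[150:160:3,207:230:3],d[180:195:3,310:328:3])
E
```

```text
1115.8978 1177.8503 [[1102.7793 1105.5262 1105.3695 1109.3712 1117.0964 1115.3853 1118.6342
  1120.3055]
 [1101.3158 1109.7083 1104.8113 1115.2799 1109.9221 1115.3639 1119.5281
  1119.7808]
 [1105.8693 1103.5955 1110.8033 1107.0117 1110.8671 1116.1753 1118.6381
  1130.8889]
 [1102.7134 1106.9097 1109.4386 1112.6172 1111.3331 1117.0458 1121.7659
  1129.6353]] [[1378.1394 1367.7585 1173.6012 1179.7294 1182.2062 1373.8801]
 [1182.3082 1176.2908 1172.21   1179.3096 1177.1069 1175.785 ]
 [1177.6182 1177.8177 1177.6716 1178.5079 1178.8054 1177.7375]
 [1371.6697 1180.0499 1178.4572 1176.1787 1174.5988 1179.085 ]
 [1372.2041 1172.4872 1169.9291 1180.1759 1176.6168 1372.807 ]]
```

View pics/top0z.png

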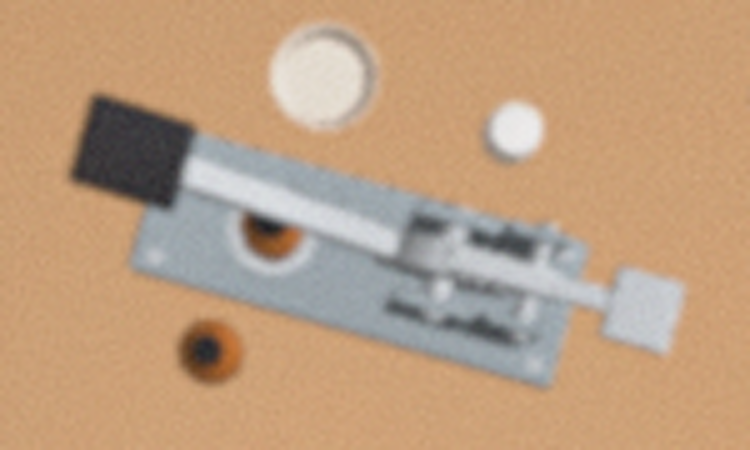

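View pics/side0z.png

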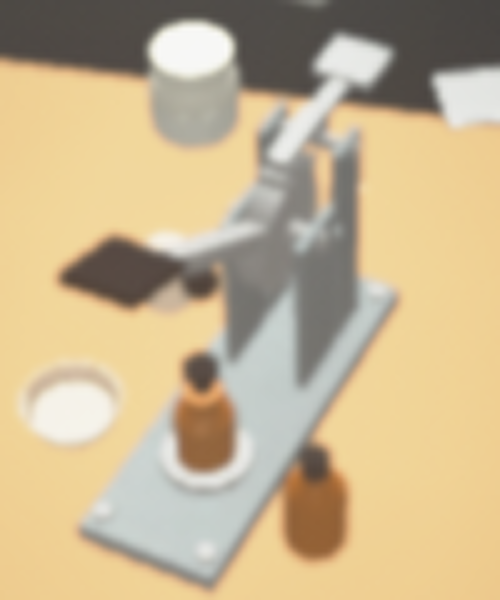

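```bash
python3 - <<'E'
from h import *
p=cv2.imread("pics/top0.png")
# paddle mask
roi=p.max(2)<80; m=np.zeros(p.shape[:2],np.uint8); m[140:170,200:233]=roi[140:170,200:233]*255
M=cv2.moments(m,True);pc=(M['m10']/M['m00'],M['m01']/M['m00'])
hsv=cv2.cvtColor(p,cv2.COLOR_BGR2HSV); t=np.zeros_like(m); t[174:200,311:332]=(hsv[174:200,311:332,1]<50)*255
t=cv2.morphologyEx(t,cv2.MORPH_OPEN,np.ones((7,7)))
M=cv2.moments(t,True);tc=(M['m10']/M['m00'],M['m01']/M['m00'])
print(pc,tc,cv2.minAreaRect(cv2.findNonZero(m)),cv2.minAreaRect(cv2.findNonZero(t)))
P=cast("top",pc,260);T=cast("top",tc,195);print(P,T)
u=(P-T)[:2];print("len",np.linalg.norm(u),"expect ~301"); a=np.arctan2(u[1],u[0]);print("yaw +y",np.degrees(a));u/=np.linalg.norm(u)
print("hinge from tab",T[:2]+116*u,"u",u)
print("tab side proj",proj("side",T),"paddle",proj("side",P))
# spares: objects
for n,uv,z in [("spare",(232,195),85),("dish",(255,140),18),("wb",(293,151),50)]:print(n,cast("top",uv,z))
print([ (q,cast("top",q,16).round()) for q in [(216.4,178.5),(300,202),(307,172)]])
E
```

```text
(215.95015576323988, 155.0809968847352) (317.9226804123711, 186.4742268041237) ((216.0917510986328, 155.02752685546875), (19.731220245361328, 16.28304672241211), 16.699243545532227) ((318.0, 186.5), (13.0, 14.0), 90.0)
[623.22378106  71.61477398 260.        ] [ 548.39664609 -216.77572318  195.        ]
len 297.93989155589276 expect ~301
yaw +y 75.45451944626659
hinge from tab [ 577.52986357 -104.49368704] u [0.25114843 0.96794859]
tab side proj [259.72694108 151.16993802] paddle [213.69832441 193.14294699]
spare [521.53377319  32.92618417  85.        ]
dish [707.13594883 -35.51129853  18.        ]
wb [ 669.12129254 -158.45387683   50.        ]
[((216.4, 178.5), array([577.,  89.,  16.])), ((300, 202), array([ 506., -188.,   16.])), ((307, 172), array([ 605., -210.,   16.]))]
```

move_arm(plan=[[[20,28,3],[0,0,-1],-1],[[45,64,6],[0,0,-2],-1],[[70,100,10],[0,0,-3],-1],[[95,135,10],[0,0,-4],-1],[[118,168,10],[0,0,-5],-1],[[142,202,10],[0,0,-6],-1],[[166,236,10],[0,0,-7],-1],[[190,270,10],[0,0,-7.5],-1]], newtons=20)

```text
time: 0.77
eef_pos: [450.8, -353.4, 414.6]
orientation: [-0.0, 0.13, 0.992, 0.0]
ft_force: [1.1, 0.0, 0.6]
opening: 0.1
```

move_arm(plan=[[[22,31,0],[0,0,0],-1],[[44,62,0],[0,0,0],-1],[[66,93,0],[0,0,0],-1],[[86,121,0],[0,0,0],-1],[[96,135,0],[0,0,0],-1],[[96,135,0],[0,0,0],-1],[[96,135,0],[0,0,0],-1],[[96,135,0],[0,0,0],-1]])

```text
time: 1.43
eef_pos: [545.9, -220.4, 414.4]
orientation: [-0.0, 0.127, 0.992, -0.0]
ft_force: [-0.7, 0.0, 0.2]
opening: 0.2
```

```bash
python3 - <<'E'
from h import *
for n in ["side","top"]:
    p,d=camera(n)
    x,y,w,h=(200,90,130,100) if n=="side" else (190,110,200,130)
    cv2.imwrite(f"pics/{n}1z.png",cv2.resize(p[y:y+h,x:x+w],None,fx=4,fy=4,interpolation=cv2.INTER_CUBIC))
s=observe();print(s['time'],s['eef_pos'],s['orientation'],s['ft_force'],s['opening'])
print(proj("side",[s['eef_pos'][0],s['eef_pos'][1],s['eef_pos'][2]-173]))
E
```

```text
1.5333 [ 545.6549029  -221.00279053  414.61450723] [-1.69387895e-04  1.27489063e-01  9.91839962e-01 -4.15434346e-06] [ 0.30554806 -0.29887035 -0.15879371] 0.24561140232863132
[260.95621045 139.23288231]
```

View pics/side1z.png

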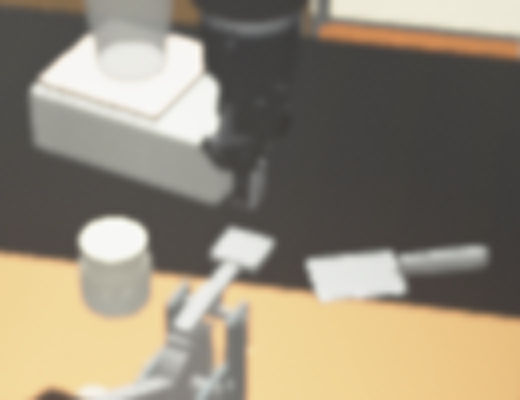

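View pics/top1z.png

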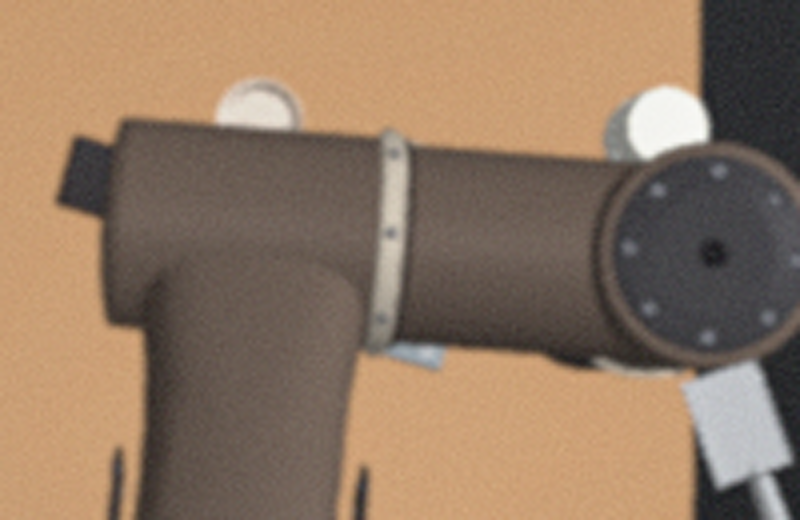

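move_arm(plan=[[[1,2,-15],[0,0,0],-1],[[1,2,-28],[0,0,0],-1],[[1,2,-36],[0,0,0],-1],[[1,2,-40],[0,0,0],-1],[[1,2,-43],[0,0,0],-1],[[1,2,-46],[0,0,0],-1],[[1,2,-48],[0,0,0],-1],[[1,2,-50],[0,0,0],-1]])

```text
time: 2.2
eef_pos: [547.3, -218.8, 365.5]
orientation: [0.0, 0.127, 0.992, -0.0]
ft_force: [-2.3, -3.6, 3.4]
opening: 0.1
```

move_arm(plan=[[[0,0,-3],[0,0,0],-1],[[0,0,-6],[0,0,0],-1],[[0,-1,-9],[0,0,0],-1],[[0,-1,-12],[0,0,0],-1],[[0,-1,-15],[0,0,0],-1],[[0,-1,-18],[0,0,0],-1],[[0,-2,-20],[0,0,0],-1],[[0,-2,-20],[0,0,0],-1]])

```text
time: 2.87
eef_pos: [547.4, -219.9, 346.6]
orientation: [0.001, 0.127, 0.992, 0.0]
ft_force: [-5.6, 2.1, 16.5]
opening: 0.2
```

move_arm(plan=[[[0,0,-1],[0,0,0],-1],[[0,0,-1],[0,0,0],-1],[[0,0,-1],[0,0,0],-1],[[0,0,-1],[0,0,0],-1],[[0,0,-1],[0,0,0],-1],[[0,0,-1],[0,0,0],-1],[[0,0,-1],[0,0,0],-1],[[0,0,-1],[0,0,0],-1]])

```text
time: 3.53
eef_pos: [547.3, -219.9, 346.4]
orientation: [0.001, 0.126, 0.992, -0.0]
ft_force: [-7.1, 3.2, 21.4]
opening: 0.4
```

```bash
python3 - <<'E'
from h import *
for n in ["side"]:
    p,d=camera(n)
    x,y,w,h=(200,100,100,120)
    cv2.imwrite(f"pics/{n}2z.png",cv2.resize(p[y:y+h,x:x+w],None,fx=5,fy=5,interpolation=cv2.INTER_CUBIC))
s=observe();print(s['time'],s['eef_pos'],s['ft_force'],s['torque'])
print(proj("side",[548,-217,195]),proj("side",[547.5,-219.8,170.5]))
E
```

```text
3.5833 [ 547.31291793 -219.8930156   346.44176465] [-6.56453292  4.00207356 22.51508803] [1.62488614 2.4742204  0.0354175 ]
[259.85518798 151.14364606] [260.06296896 156.35000441]
```

View pics/side2z.png

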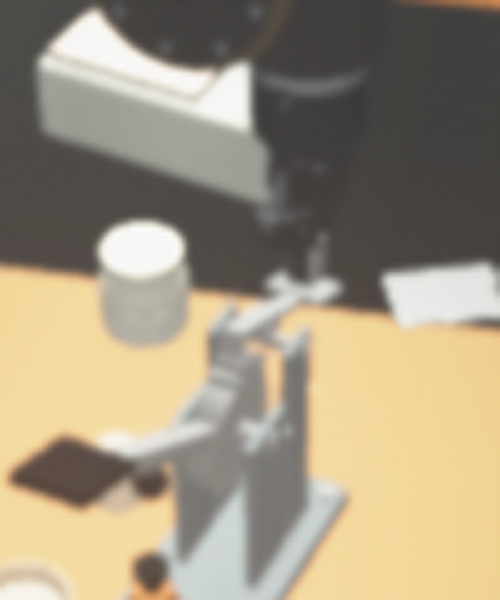

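move_arm(plan=[[[0,0,5],[0,0,0],-1],[[0,0,15],[0,0,0],-1],[[0,0,30],[0,0,0],-1],[[0,0,55],[0,0,0],-1],[[0,0,80],[0,0,0],-1],[[0,0,105],[0,0,0],-1],[[0,0,130],[0,0,0],-1],[[0,0,135],[0,0,0],-1]])

```text
time: 4.25
eef_pos: [547.7, -220.3, 483.3]
orientation: [0.003, 0.127, 0.992, -0.0]
ft_force: [1.1, -0.6, 0.6]
opening: -0.4
```

move_arm(plan=[[[9,34,0],[0,0,0],-1],[[19,73,0],[0,0,0],-1],[[29,112,0],[0,0,0],-1],[[39,151,0],[0,0,0],-1],[[49,190,0],[0,0,0],-1],[[59,229,0],[0,0,0],-1],[[69,268,0],[0,0,0],-1],[[75,291,0],[0,0,0],-1]])

```text
time: 4.92
eef_pos: [622.6, 74.5, 477.8]
orientation: [-0.001, 0.126, 0.992, 0.0]
ft_force: [0.9, 0.1, -1.4]
opening: -0.2
```

move_arm(plan=[[[0,0,0],[0,0,0],-1],[[0,0,0],[0,0,0],-1],[[0,0,0],[0,0,0],-1],[[0,0,0],[0,0,0],-1],[[0,0,0],[0,0,0],-1],[[0,0,0],[0,0,0],-1],[[0,0,0],[0,0,0],-1],[[0,0,0],[0,0,0],-1]])

```text
time: 5.58
eef_pos: [622.1, 70.1, 478.9]
orientation: [0.0, 0.127, 0.992, 0.0]
ft_force: [0.5, 1.1, 0.8]
opening: -0.1
```

```bash
python3 - <<'E'
from h import *
for n in ["side","top"]:
    p,d=camera(n)
    x,y,w,h=(180,100,120,120) if n=="side" else (190,110,150,110)
    cv2.imwrite(f"pics/{n}3z.png",cv2.resize(p[y:y+h,x:x+w],None,fx=5,fy=5,interpolation=cv2.INTER_CUBIC))
s=observe();print(s['time'],s['eef_pos'],s['ft_force'],s['torque'])
e=s['eef_pos'];print(proj("side",[e[0],e[1],e[2]-173]))
E
```

```text
5.6833 [622.15466179  70.36684334 478.83461364] [-0.51382078 -0.07202237  0.97126358] [ 0.02338856  0.03803769 -0.00869385]
[212.93671051 180.55316407]
```

View pics/side3z.png

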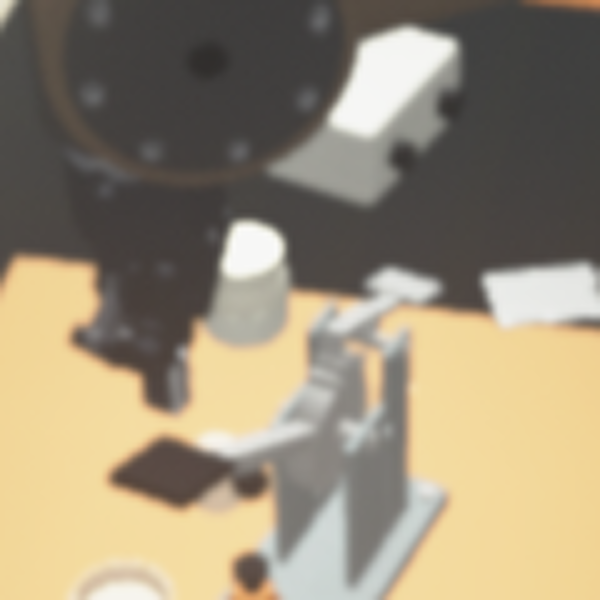

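View pics/top3z.png

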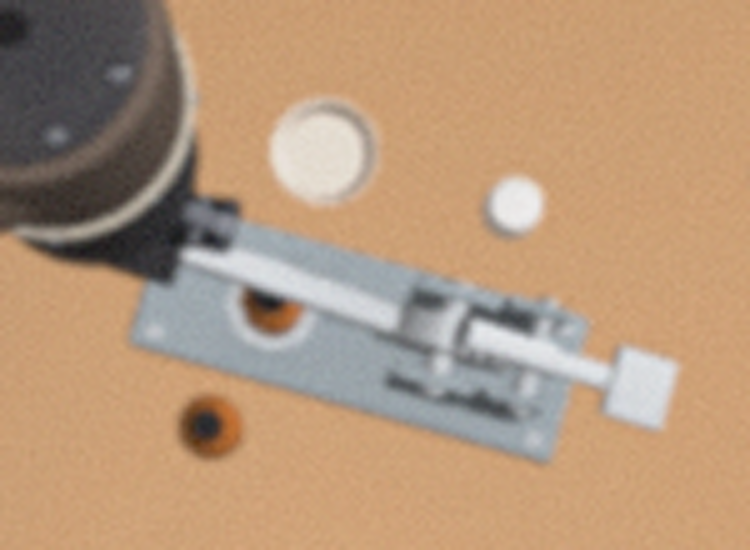

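move_arm(plan=[[[0,0,-12],[0,0,0],-1],[[0,0,-24],[0,0,0],-1],[[0,0,-32],[0,0,0],-1],[[0,0,-36],[0,0,0],-1],[[0,0,-40],[0,0,0],-1],[[0,0,-43],[0,0,0],-1],[[0,0,-46],[0,0,0],-1],[[0,0,-48],[0,0,0],-1]])

```text
time: 6.35
eef_pos: [622.5, 70.9, 431.3]
orientation: [0.001, 0.127, 0.992, 0.0]
ft_force: [0.8, 0.9, 2.6]
opening: -0.5
```

move_arm(plan=[[[0,2,-3],[0,0,0],-1],[[1,3,-6],[0,0,0],-1],[[1,5,-9],[0,0,0],-1],[[2,7,-12],[0,0,0],-1],[[2,9,-15],[0,0,0],-1],[[3,10,-18],[0,0,0],-1],[[3,11,-20],[0,0,0],-1],[[3,11,-20],[0,0,0],-1]])

```text
time: 7.02
eef_pos: [625.1, 82.0, 409.9]
orientation: [-0.001, 0.127, 0.992, -0.0]
ft_force: [0.7, 0.7, -0.4]
opening: 0.2
```

```bash
python3 - <<'E'
from h import *
for n in ["side"]:
    p,d=camera(n)
    x,y,w,h=(180,100,120,120)
    cv2.imwrite(f"pics/{n}4z.png",cv2.resize(p[y:y+h,x:x+w],None,fx=5,fy=5,interpolation=cv2.INTER_CUBIC))
s=observe();print(s['time'],s['eef_pos'],s['ft_force'],s['torque'])
E
```

```text
7.0667 [625.02781485  81.82068487 410.02486656] [ 0.02076558 -0.42913357 -0.33260636] [ 0.00561822 -0.00094903  0.05106956]
```

View pics/side4z.png

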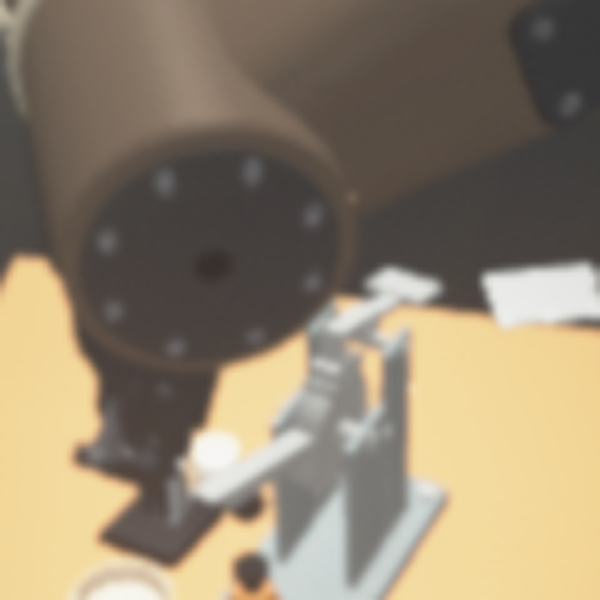

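move_arm(plan=[[[1,4,-3],[0,0,0],-1],[[2,6,-7],[0,0,0],-1],[[2,8,-11],[0,0,0],-1],[[3,10,-15],[0,0,0],-1],[[3,11,-19],[0,0,0],-1],[[3,12,-23],[0,0,0],-1],[[4,14,-27],[0,0,0],-1],[[4,15,-30],[0,0,0],-1]])

```text
time: 7.73
eef_pos: [629.3, 97.0, 380.1]
orientation: [-0.0, 0.127, 0.992, -0.0]
ft_force: [0.6, 0.4, 2.0]
opening: 0.4
```

move_arm(plan=[[[0,1,-4],[0,0,0],-1],[[1,2,-8],[0,0,0],-1],[[1,3,-12],[0,0,0],-1],[[1,4,-16],[0,0,0],-1],[[1,5,-20],[0,0,0],-1],[[2,6,-24],[0,0,0],-1],[[2,7,-28],[0,0,0],-1],[[2,7,-30],[0,0,0],-1]])

```text
time: 8.4
eef_pos: [631.2, 103.9, 349.9]
orientation: [-0.0, 0.127, 0.992, -0.0]
ft_force: [0.8, 2.6, 2.4]
opening: 0.0
```

```bash
python3 - <<'E'
from h import *
for n in ["side"]:
    p,d=camera(n)
    x,y,w,h=(180,120,120,120)
    cv2.imwrite(f"pics/{n}5z.png",cv2.resize(p[y:y+h,x:x+w],None,fx=5,fy=5,interpolation=cv2.INTER_CUBIC))
s=observe();print(s['time'],s['eef_pos'],s['ft_force'],s['torque'])
E
```

```text
8.45 [631.12107137 103.78765579 349.76696144] [1.59712418 0.73146145 0.87055185] [ 0.40995644 -0.22519871  0.02991376]
```

View pics/side5z.png

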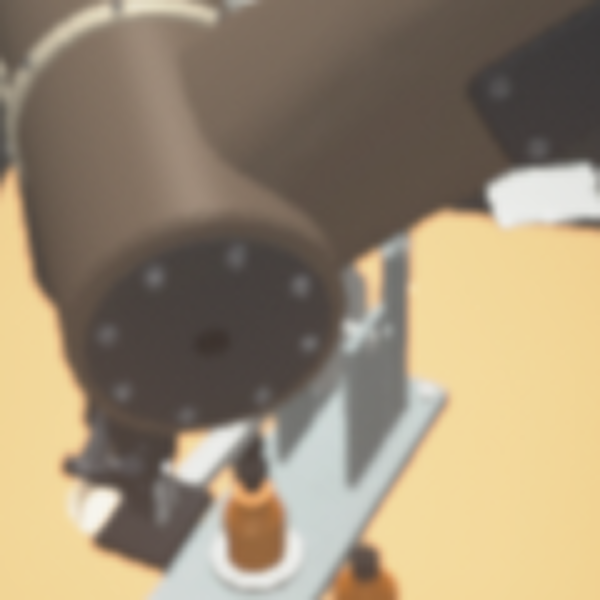

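move_arm(plan=[[[0,1,-4],[0,0,0],-1],[[0,1,-8],[0,0,0],-1],[[0,2,-12],[0,0,0],-1],[[0,2,-16],[0,0,0],-1],[[1,3,-20],[0,0,0],-1],[[1,3,-24],[0,0,0],-1],[[1,3,-28],[0,0,0],-1],[[1,3,-30],[0,0,0],-1]])

```text
time: 9.12
eef_pos: [632.0, 106.9, 320.5]
orientation: [-0.0, 0.127, 0.992, 0.0]
ft_force: [-1.9, 2.6, 6.3]
opening: 0.1
```

move_arm(plan=[[[0,0,-2],[0,0,0],-1],[[0,0,-4],[0,0,0],-1],[[0,0,-6],[0,0,0],-1],[[0,0,-8],[0,0,0],-1],[[0,0,-10],[0,0,0],-1],[[0,0,-12],[0,0,0],-1],[[0,0,-12],[0,0,0],-1],[[0,0,-12],[0,0,0],-1]])

```text
time: 9.78
eef_pos: [632.1, 107.1, 308.6]
orientation: [-0.0, 0.127, 0.992, 0.0]
ft_force: [-1.4, 3.5, 4.1]
opening: -0.2
```

Tip at z 135.6; still moving. Continue in small steps until the force rises at the stop.

move_arm(plan=[[[0,0,-1],[0,0,0],-1],[[0,0,-2],[0,0,0],-1],[[0,0,-3],[0,0,0],-1],[[0,0,-4],[0,0,0],-1],[[0,0,-5],[0,0,0],-1],[[0,0,-6],[0,0,0],-1],[[0,0,-6],[0,0,0],-1],[[0,0,-6],[0,0,0],-1]])

```text
time: 10.45
eef_pos: [632.0, 107.1, 305.2]
orientation: [0.001, 0.127, 0.992, 0.0]
ft_force: [-8.4, 5.5, 19.3]
opening: -0.2
```

move_arm(plan=[[[0,0,-1],[0,0,0],-1],[[0,0,-2],[0,0,0],-1],[[0,0,-2],[0,0,0],-1],[[0,0,-2],[0,0,0],-1],[[0,0,-2],[0,0,0],-1],[[0,0,-2],[0,0,0],-1],[[0,0,-2],[0,0,0],-1],[[0,0,-2],[0,0,0],-1]])

```text
time: 11.12
eef_pos: [632.0, 107.1, 304.4]
orientation: [0.001, 0.126, 0.992, 0.0]
ft_force: [-11.9, 4.9, 27.6]
opening: -0.2
```

Firm stop. Lifting away, straight up and then back towards the start side so the cameras can see.

move_arm(plan=[[[0,0,4],[0,0,0],-1],[[0,0,12],[0,0,0],-1],[[0,0,30],[0,0,0],-1],[[0,0,55],[0,0,0],-1],[[0,0,85],[0,0,0],-1],[[0,0,115],[0,0,0],-1],[[0,0,145],[0,0,0],-1],[[0,0,165],[0,0,0],-1]])

```text
time: 11.78
eef_pos: [632.2, 106.1, 468.4]
orientation: [0.001, 0.127, 0.992, -0.0]
ft_force: [0.7, -0.3, 1.3]
opening: 0.1
```

move_arm(plan=[[[-15,35,0],[0,0,0],-1],[[-30,70,0],[0,0,0],-1],[[-45,105,0],[0,0,0],-1],[[-60,140,0],[0,0,0],-1],[[-75,175,0],[0,0,0],-1],[[-90,210,0],[0,0,0],-1],[[-105,235,0],[0,0,0],-1],[[-105,235,0],[0,0,0],-1]])

```text
time: 12.45
eef_pos: [525.1, 345.3, 464.5]
orientation: [-0.001, 0.125, 0.992, -0.001]
ft_force: [-0.8, -1.2, -0.4]
opening: -0.1
```

```bash
python3 - <<'E'
from h import *
for n in ["side","top"]:
    p,d=camera(n)
    cv2.imwrite(f"pics/{n}6.png",p)
    x,y,w,h=(180,130,120,120) if n=="side" else (190,110,150,110)
    cv2.imwrite(f"pics/{n}6z.png",cv2.resize(p[y:y+h,x:x+w],None,fx=5,fy=5,interpolation=cv2.INTER_CUBIC))
s=observe();print(s['time'],s['eef_pos'],s['ft_force'])
hg=np.array([577,-106]);u=np.array([.251,.968])
for l in (.5,.55,.6,.63):
    f=.594-l;q=hg+223*np.cos(f)*u
    P=[*q,135+223*np.sin(f)];print(l,proj("side",P),proj("top",P))
E
```

```text
12.55 [526.59744516 342.50148754 464.78464933] [ 0.11563668 -0.25373296 -0.34277899]
0.5 [209.68072136 227.50622323] [206.29711711 156.10863619]
0.55 [209.85875903 230.19151626] [206.43916727 156.50817754]
0.6 [210.13259964 232.71292924] [206.75693209 156.95199829]
0.63 [210.3416753  234.14487885] [207.02966608 157.23859606]
```

View pics/side6z.png

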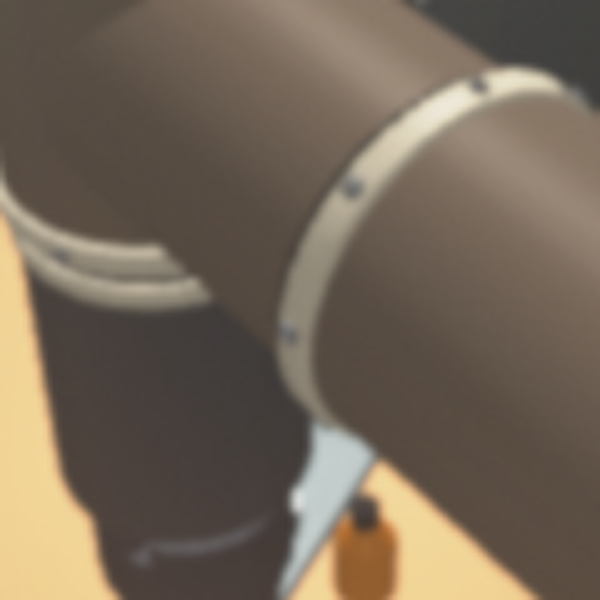

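View pics/top6z.png

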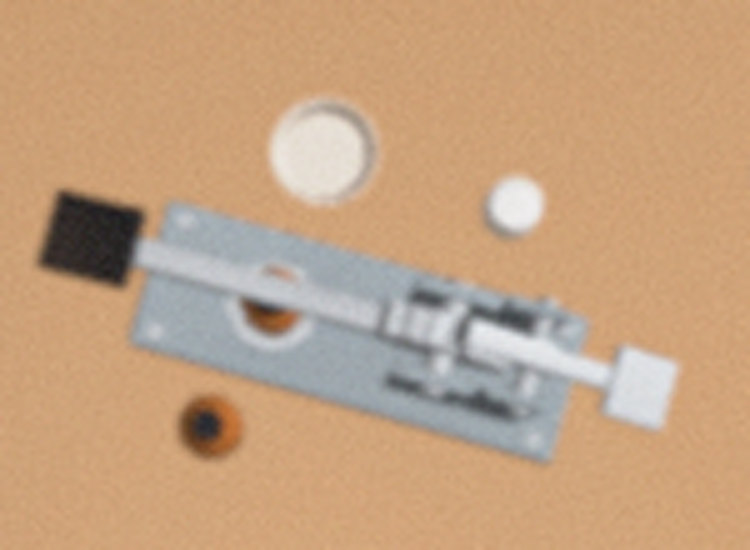

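View pics/top6.png

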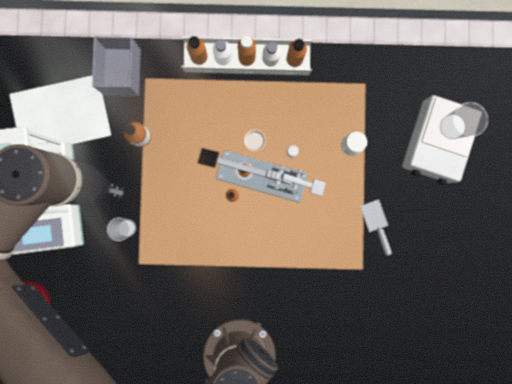

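```bash
python3 - <<'E'
from h import *
p,d=camera("top")
c=calibration("top");E=np.array(c["extrinsics"])
def pts(x0,x1,y0,y1,m):
    v,u=np.mgrid[y0:y1,x0:x1];z=d[y0:y1,x0:x1];k=m[y0:y1,x0:x1]&(z>0)
    q=np.stack([(u-c["cx"])/c["fx"]*z,(v-c["cy"])/c["fy"]*z,z],-1)[k]; return (q-E[:3,3])@E[:3,:3]
m=cv2.erode((p.max(2)<75).astype(np.uint8),np.ones((3,3)))>0
P=pts(196,220,146,169,m);u=np.array([.251,.968]);hg=np.array([577,-106])
P=P[(P[:,2]>80)&(P[:,2]<180)];h=(P[:,:2]-hg)@u
f=np.polyfit(h,P[:,2],1);print(len(P),P.mean(0),h.mean(),"slope angle",np.arctan(f[0]),"lever by slope",.3-np.arctan(f[0]),"by z",.594-np.arcsin((P[:,2].mean()-135)/223))
T=pts(314,323,183,192,np.ones_like(m));print("tab z",np.median(T[:,2]))
# same at start
d=np.load("pics/top0.npy");T=pts(314,323,183,190,np.ones_like(m));print("tab z start",np.median(T[:,2]))
E
```

```text
161 [632.06828776 106.27550816 131.92908684] 219.3048321248166 slope angle -0.29694484937777976 lever by slope 0.5969448493777798 by z 0.6077713463144583
tab z 172.11869522575157
tab z start 195.07710537653364
```

```bash
python3 - <<'E'
from cell import *
print(hand_in()); print(observe()['time'])
E
```

```text
the job is handed in; nothing more can be done
None
the job is handed in; nothing more can be done
```

The pawl is clear, the lever is down, and the job was handed in at about 12.6 s of the 48 s allowed. `hand_in()` gives no verdict, so the result below rests on my own checks.

- **Pawl:** I pressed the thumb tab down with closed fingertips until it hit a hard stop at about 22 N. A later picture showed it had stayed there. At the end the depth image put the tab at 172 mm above the bench against 195 mm at the start, which works out to about 0.34 rad.
- **Lever and stopper:** I pushed the paddle down along its arc with mostly 1 to 6 N, until it met a firm stop and the force rose to 27 N. With the hand away, the depth image gave the lever at 0.60 rad from the paddle's slope and 0.61 rad from its height. The stopper is home at about 0.60 rad.
- **Bystanders:** in the top view they looked unmoved; I did not measure their positions.
- **Hand:** it ended well clear of the press, with near-zero force on the tool.

The arm blocked the last side view, so I never saw the stopper's final height. That it is home is inferred from the lever angle and the firm stop.

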